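# Swap the snap-latched battery from the charger into the work light

### The job

The battery pack in the bench charger is charged: take it out and fit it in the cordless work light. Squeeze the pack's sprung release tab in while you lift it from the charger, then push it down into the light's empty socket, tab on the same side, until it is fully home and the tab springs out and latches. Handle it gently - strain neither housing - and leave the things lying about where they are.

Things in the scene. Friction and masses are not known exactly. Their poses are not given: they have to be found in the camera images.
- pack_middle (a point): Battery pack, grey moulded upright block, 0.21 to 0.34 kg. Point at its middle, 40 mm below the flat top, 40 mm above the underside; z up, x from the release tab's side to the back. Head (from 6 mm below this point up): 44 mm in x (faces at -22 and +22 mm), 56 mm in y. Stem (lowest 34 mm): 30 mm in x, 40 mm in y. Held across tab and back with the tab fully in, it is 45 mm thick.
- tab_face (a point): Middle of the outer face of the pack's release tab: a ribbed button 18 mm wide, 27 mm tall, in the head's -x face, 13.5 mm above pack_middle; 7 mm proud of the face when out, 1 mm when fully in. Its hook stands 4 mm out of the stem's -x face, 16 mm below pack_middle; flat on top, sloped underneath, so the pack also snaps in with the tab untouched. Turns with the pack; moves with the tab.
- release_tab (a joint): How far the release tab is pushed in (along the pack's +x, m): 0 = out, 0.006 = fully in. Its spring presses out with 3 N at 0 and 8 N at 0.006. With it in by 0.005 or more the hook is clear of the catch. The mouldings are light: neither charger nor light should feel more than 40 N in all.
- charger: Battery charger, light grey box 116 x 92 x 46 mm with cooling slots on top at the back, fixed to the table. Origin on the table under the middle of its socket; z up, x from the tab's side to the slotted back (box from x = -42 to +74 mm). At the start the pack stands latched in it, axes parallel, pack_middle 53 mm above this origin; the head's underside is then at 47 mm, just over the rim.
- charger_mouth (a point): Middle of the charger's socket at its rim, axes as the charger's. Both sockets: 32 x 42 mm (1 mm play each side of the stem), mouth flared 2 mm at 45 degrees, 34 mm deep; a sprung contact block on the floor (6 mm of travel, 6 to 10 N) pushes up. Seen from this point pack_middle is 6 mm up at the bottom stop (head on rim), 7 to 8 latched, 9 or more if let go unlatched (tab partly in).
- work_light: Cordless work light, fixed to the table: dark base 178 x 92 x 46 mm (x = -42 to +136 mm) with an empty battery socket, behind it a flat lamp head on a yoke, up to 113 mm high, from 88 mm behind the socket on. Origin on the table under the middle of the base's opening for the socket; z up, x from the tab's side (front) to the lamp head. Pack goes in with axes parallel to these.
- light_opening (a point): Middle of the light's opening, 46 mm above the table, axes as the light's. The socket block in it (lighter grey, 52 x 58 mm, in a rubber boot) floats: it stands up to 4.5 mm off this point in x and in y, its rim 0 to 5 mm above it; look or feel for it: its pose is not given. It yields to 1.5 N sideways, turns up to 4 degrees and stays so; not down. Pressed on top the pack latches at 8 to 20 N.
- driver_black: Screwdriver, black handle, 146 mm long, lying on the table; leave it alone.
- screw_tin: Round white tin, 51 mm across, 42 mm high; leave it alone.
- pencil_a: Mechanical pencil, 142 mm, lying; leave it alone.
Not all that is in view belongs to the job. What is meant by the part that bears pack_middle is not brown, pink or turquoise, and is the larger of those in its own colour.

How it is judged:
By the outcome, as a careful person would: the job done as asked, in the order asked, and still so for the second after the job is handed in, with the robot touching nothing.
It also fails if it takes over 72 s, if anything falls off the work surface, if the arm or the gripper's body presses on something with over 40 N, if the wrist force passes 120 N, or if a joint passes its speed limit or range.

### The arm

A 6-joint arm with a two-finger parallel gripper is mounted at the origin on a cart in front of the work surface, level with it; the furniture and walls round the work are solid. World frame = base frame: x ahead of the robot, y to its left, z up, the work surface at z = 0. Lengths are in m, angles in rad, forces in N, time in s.
With the tool pointing down it reaches from about 0.375 to 0.9 m from the base axis. Payload 3.1 kg.
Tool frame: the origin (TCP) lies where the fingers leave the gripper's body, on its centre line; the fingertips stand manip.tip_reach ahead of it and the grasp point (between the pads) lies 54 mm ahead of it (manip.tip_reach is the distance from the TCP to the fingertips, in m); z points along the fingers, y is the direction in which the jaws open and shut (so a half turn about z gives the same grasp; the last joint's range is limited). The gripper opens to 85 mm and grips with 20 to 120 N. Pads are 22 mm wide; open, the fingers measure 114 mm over their backs; the gripper's body (76 mm by 85 mm) begins 54 mm behind the grasp point. The pads swing forward as they close: fully open they stand 13 mm farther back than shut.
Start: joints at [0.925, 0.527, 1.433, -0, 1.181, -0.178], TCP at [0.281, 0.558, 0.304] pointing down, gripper open.
Joint ranges: [-3.08, 3.08], [-0.75, 2.2], [0.22, 2.44], [-1.43, 4.57], [0, 2.65], [-2.85, 2.85]. Speed limits (rad/s): [2.79, 2.79, 3.14, 3.14, 3.14, 3.14].

### API

Orientations are given as a unit quaternion [x, y, z, w].
In Python, from station import manip, cams, order gives the robot as it stands. The module is installed in compiled form; this text tells all that it offers.
- The arm moves only by the tool drive_tool, never from a script. Its arguments are lists of equal length, an entry for each row: "linear": the shift along the tool's x, y, z in mm, a list of three; "rot": the turn, a rotation vector about the tool's x, y, z in degrees, a list of three; "hand": the finger opening in mm, from 0 to 85.4. A call has 1 to 20 rows; each row shifts and turns the pose as measured when the row begins, along the tool's axes as they then stand; what a row does not reach is not made up. A row lasts 1/12 s, in which the tool goes at most 41.7 mm and 7.16 degrees, less where a joint would pass 70% of its speed; a pose out of reach is approached as far as the arm can. A call with a gripper value outside its range is refused whole. The fingers move at their own pace and stop on an object; "force" is the grip in N (left out, the last holds). Time passes only in rows, so rows that do not move let the fingers close. It gives the time, the measured TCP pose, the force and the opening at its end, in the units of the state.
- manip.sense(): the state, without advancing time (a new reading comes with each control period).
- cams.snapshot(name): name is "scene" or "top" or "wrist"; returns the picture (384x512x3 uint8, red, green, blue); there is no depth.
- cams.camera_model(name): a dict with "vfov" (degrees; the focal length in pixels is half the picture's height over the tangent of half this angle, whatever the lens; pixels are square), "cx", "cy" (the principal point, pixels), "rvec" (rotation vector, rad) and "tvec" (3), from world to camera coordinates, as OpenCV has them. Camera axes: x right, y down, z forward; pixel columns grow to the right and rows downward; lengths in m; the calibration is good to about 2 mm. A picture is of the moment at which its call begins: read the wrist's pose just before it. camera_model takes no time and is no camera call; for the wrist camera it gives the pose at the moment of the call.
- order.sign_off(): hands the job in, once; it reports no verdict.
Trained networks look in the newest picture that a camera, given by its name, has taken for a name from the list of things; names that differ only in an ending like _2 or _b are one class to them, and where a whole thing is asked for, a point or a joint stands for the part that bears it (a point fixed in the world has none). Each returns a list of dicts, best first, with "score" (0 to 1); they miss things now and then, are a little off and sometimes report something else, mostly with a low value. They report only what shows in the picture. A call takes as long as a camera call. They do not tell look-alikes from the thing itself.
- cams.regions_of(label, camera): "pixels" (384x512 bool, what is visible of it) and "rect" ([left, top, right, bottom] in pixels, round what is visible of it).
- cams.spot_point(label, camera): "at" ([column, row] in pixels: a listed point, or the origin of a listed thing).
The state is a dict: "t": time; "q": joint angles; "qd": joint speeds; "tau": joint torques, N m; "tcp_pos": TCP position; "tool_rot": TCP orientation; "force": force on the tool from outside, world axes, zero at the start; "ft_torque": the same for the moment, N m; "finger_gap": opening from 0.0 (shut) to 1.0 (fully open).
Only numpy, scipy, OpenCV 4.12 (cv2) and the standard library are available. Lean on these libraries where they do the work, as an engineer would, in place of code of your own. Each camera call takes 0.05 s, during which the arm holds its last target. There are 200 camera calls.

## Working session

There is one attempt and no reset: what is moved stays moved. The work goes in short steps, Python scripts to look and compute and a tool call to move; the robot and the scene stay as the last step left them, time stands still between calls to the robot, and variables do not carry over. Pictures are saved under pics/ and viewed, about 8 in all and at most 12, crops included, and the job is handed in when it is done.

Besides the shell and the picture viewer there is one more tool, called after "Call:" as name(argument=value, ...) on one line, values as JSON. drive_tool: Moves the arm, as the interface text tells. Its arguments: {"type":"object","properties":{"linear":{"type":"array","items":{"type":"array","items":{"type":"number"}}},"rot":{"type":"array","items":{"type":"array","items":{"type":"number"}}},"hand":{"type":"array","items":{"type":"number"}},"force":{"type":"number"}},"required":["linear","rot","hand"]}

```bash
mkdir -p pics; cat > h.py <<'E'
import numpy as np, cv2
from scipy.spatial.transform import Rotation as R
from station import manip, cams, order
def snap(n,f=None):
    p=cams.snapshot(n)
    if f: cv2.imwrite('pics/'+f,p[:,:,::-1])
    return p
def ray(n,uv,m=None):
    m=m or cams.camera_model(n); f=192/np.tan(np.radians(m['vfov'])/2)
    Rm=R.from_rotvec(np.ravel(m['rvec'])).as_matrix(); t=np.ravel(m['tvec'])
    d=Rm.T@np.array([(uv[0]-m['cx'])/f,(uv[1]-m['cy'])/f,1]); return -Rm.T@t,d
def at_z(n,uv,z,m=None):
    c,d=ray(n,uv,m); return c+d*(z-c[2])/d[2]
def proj(n,P,m=None):
    m=m or cams.camera_model(n); f=192/np.tan(np.radians(m['vfov'])/2)
    p=R.from_rotvec(np.ravel(m['rvec'])).apply(P)+np.ravel(m['tvec']); p=np.atleast_2d(p)
    return np.c_[p[:,0]/p[:,2]*f+m['cx'],p[:,1]/p[:,2]*f+m['cy']]
def tri(obs):
    A=np.zeros((3,3));b=np.zeros(3)
    for c,d in obs:
        d=d/np.linalg.norm(d);M=np.eye(3)-np.outer(d,d);A+=M;b+=M@c
    return np.linalg.solve(A,b)
E
python3 - <<'E'
from h import *
s=manip.sense();print(s['tcp_pos'],s['tool_rot'],manip.tip_reach,s['force'])
a=snap('scene');b=snap('top')
cv2.imwrite('pics/a.png',cv2.resize(np.vstack([a,b])[:,:,::-1],(400,600)) if 0 else np.hstack([cv2.resize(a,(400,300)),cv2.resize(b,(400,300))])[:,:,::-1])
cv2.imwrite('pics/top.png',cv2.resize(b,(800,600),interpolation=cv2.INTER_CUBIC)[:,:,::-1])
for c in('scene','top'):
    m=cams.camera_model(c);print(c,m['vfov'],ray(c,(256,192))[0])
    for l in('pack_middle','tab_face','charger','charger_mouth','work_light','light_opening'):
        print(c,l,[(round(r['score'],2),np.round(r['at'],1).tolist()) for r in cams.spot_point(l,c)][:4])
    for l in('pack_middle','charger','work_light'):
        print(c,l,[(round(r['score'],2),np.round(r['rect']).tolist()) for r in cams.regions_of(l,c)][:4])
E
```

```text
[0.28088882 0.55768826 0.3029084 ] [ 2.31258425e-01  9.72891726e-01 -1.02175038e-03 -4.31183911e-04] 0.0726 [ 0.21244621  0.23879358 -0.04854086]
scene 52.389025046408385 [ 0.02607223 -1.08066054  0.52901888]
scene pack_middle [(0.92, [283.3, 171.2]), (0.85, [199.3, 177.7]), (0.73, [207.5, 224.7]), (0.65, [244.8, 188.4])]
scene tab_face [(0.58, [248.0, 191.9]), (0.5, [219.4, 175.2]), (0.47, [191.6, 181.9])]
scene charger [(0.9, [200.3, 196.8])]
scene charger_mouth [(0.55, [195.7, 185.6]), (0.46, [202.5, 196.6])]
scene work_light [(0.9, [270.2, 254.9])]
scene light_opening [(0.94, [267.8, 240.5])]
scene pack_middle [(0.92, [189.0, 166.0, 210.0, 189.0]), (0.88, [274.0, 160.0, 288.0, 185.0]), (0.7, [235.0, 176.0, 257.0, 206.0]), (0.42, [216.0, 166.0, 236.0, 182.0])]
scene charger [(0.67, [183.0, 177.0, 227.0, 209.0])]
scene work_light [(0.69, [247.0, 197.0, 317.0, 268.0])]
top 44.36223074342273 [ 0.26507707 -0.24894252  1.63382607]
top pack_middle [(0.77, [225.7, 179.9]), (0.61, [173.8, 168.0]), (0.55, [210.2, 127.1]), (0.54, [188.4, 204.9])]
top tab_face [(0.48, [230.2, 183.4]), (0.46, [193.5, 217.3])]
top charger [(0.94, [191.9, 211.9])]
top charger_mouth [(0.64, [186.0, 205.2])]
top work_light [(0.73, [301.4, 217.8])]
top light_opening [(0.79, [305.1, 220.5])]
top pack_middle [(0.84, [179.0, 199.0, 196.0, 214.0]), (0.73, [219.0, 170.0, 237.0, 188.0]), (0.73, [202.0, 119.0, 224.0, 135.0]), (0.64, [167.0, 162.0, 181.0, 170.0])]
top charger [(0.94, [173.0, 186.0, 202.0, 225.0])]
top work_light [(0.75, [284.0, 174.0, 319.0, 231.0])]
```

View pics/top.png

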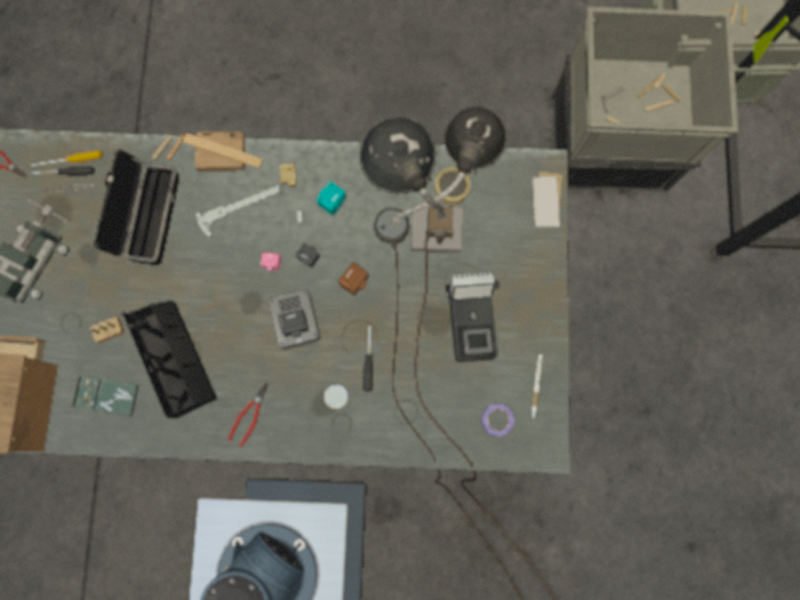

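View pics/a.png

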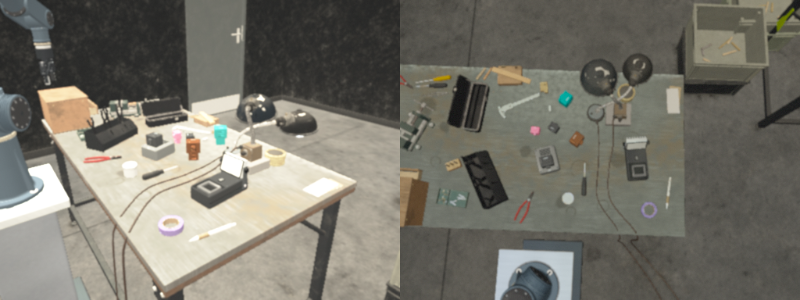

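Top view (800 px scale): grey pack candidates are the one at (292,320), standing in the charger, and a smaller loose grey one at (308,254). The others are pink (270,261), brown (353,278), brown (440,222) and turquoise (331,198). The one in the charger is grey, the larger, and the one the task describes as latched there. The light is at (473,320), lamp head towards the top. Next come coarse positions and the confirming crop.

```bash
python3 - <<'E'
from h import *
for l,uv,z in(('charger',(191.9,211.9),0),('mouth',(186,205.2),.046),('pack rect',(187.5,206.5),.093),('small',(197,163),.05),('light',(301.4,217.8),0),('opening',(305.1,220.5),.046)):
    print(l,at_z('top',uv,z).round(3))
print('scene',at_z('scene',(195.7,185.6),.046).round(3),at_z('scene',(200.3,196.8),0).round(3),at_z('scene',(199.3,177.7),.053).round(3),at_z('scene',(267.8,240.5),.046).round(3),at_z('scene',(270.2,254.9),0).round(3))
# yaw from long axis of regions
snap('top')
for l in('charger','work_light'):
    r=cams.regions_of(l,'top')[0]['pixels'].astype(np.uint8)
    box=cv2.boxPoints(cv2.minAreaRect(cv2.findNonZero(r)))
    P=np.array([at_z('top',p,.04) for p in box]);print(l,P.round(3).tolist())
    for i in range(4):
        d=P[(i+1)%4]-P[i];print(np.linalg.norm(d).round(3),np.degrees(np.arctan2(d[1],d[0])).round(1))
t=snap('top');s=snap('scene')
A=cv2.resize(t[145:235,150:240],(400,400),interpolation=cv2.INTER_CUBIC);B=cv2.resize(s[150:240,180:270],(400,400),interpolation=cv2.INTER_CUBIC)
cv2.imwrite('pics/c.png',np.hstack([A,B])[:,:,::-1])
m=cams.camera_model('wrist');st=manip.sense()
Rw=R.from_rotvec(np.ravel(m['rvec']));c=-Rw.inv().apply(np.ravel(m['tvec']));T=R.from_quat(st['tool_rot'])
print('wristcam in tool',T.inv().apply(c-st['tcp_pos']).round(4),'axes',(T.inv()*Rw.inv()).as_matrix().round(3).tolist(),m['vfov'],'tool',T.as_matrix().round(3).tolist())
E
```

```text
charger [ 0.519 -0.038  0.   ]
mouth [ 0.534 -0.022  0.046]
pack rect [ 0.522 -0.034  0.093]
small [ 0.683 -0.051  0.05 ]
light [ 0.512 -0.422  0.   ]
opening [ 0.497 -0.43   0.046]
scene [ 0.52  -0.028  0.046] [ 0.536 -0.022  0.   ] [0.553 0.01  0.053] [ 0.503 -0.436  0.046] [ 0.513 -0.432  0.   ]
charger [[0.585, 0.034, 0.04], [0.612, -0.055, 0.04], [0.495, -0.091, 0.04], [0.469, -0.003, 0.04]]
0.093 -73.4
0.123 -162.9
0.092 106.4
0.122 17.7
work_light [[0.647, -0.353, 0.04], [0.661, -0.475, 0.04], [0.469, -0.49, 0.04], [0.456, -0.371, 0.04]]
0.123 -83.6
0.193 -175.5
0.12 96.2
0.192 5.3
wristcam in tool [ 0.0803  0.0006 -0.0699] axes [[0.0, -0.95, -0.313], [1.0, 0.0, -0.0], [0.0, -0.313, 0.95]] 68.07079505057574 tool [[-0.893, 0.45, 0.0], [0.45, 0.893, 0.0], [0.0, 0.0, -1.0]]
```

View pics/c.png

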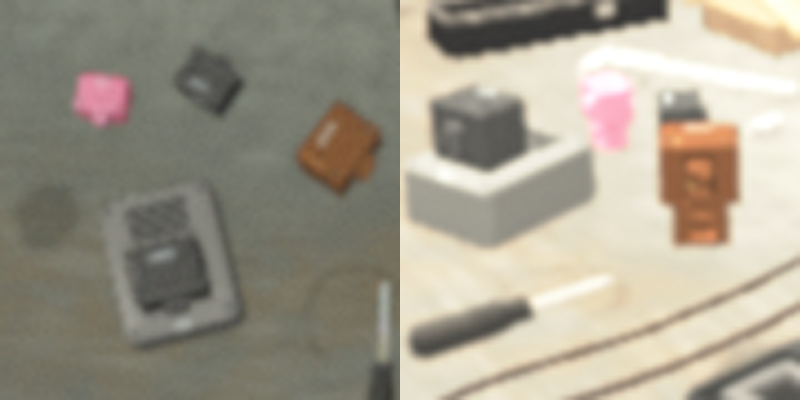

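The crop shows the grey pack standing in the charger (left half, about (165,275)), tab towards the robot, slots behind. The loose grey one at (208,80) is clearly smaller. Charger yaw is about 18°, pack near (0.525,-0.034). Moving above it.

Call:
drive_tool(linear=[[-30,-26,2],[-30,-26,2],[-30,-26,2],[-30,-26,2],[-30,-26,2],[-30,-26,2],[-30,-26,2],[-30,-26,2],[-30,-26,2],[-30,-26,2],[-30,-26,2],[-30,-26,2],[-30,-26,2],[-30,-26,2],[-30,-26,2],[-30,-26,2]], rot=[[0,0,2.8],[0,0,2.8],[0,0,2.8],[0,0,2.8],[0,0,2.8],[0,0,2.8],[0,0,2.8],[0,0,2.8],[0,0,2.8],[0,0,2.8],[0,0,2.8],[0,0,2.8],[0,0,2.8],[0,0,2.8],[0,0,2.8],[0,0,2.8]], hand=[85,85,85,85,85,85,85,85,85,85,85,85,85,85,85,85])

```text
t: 2.58
tcp_pos: [0.2973, -0.0763, 0.2687]
tool_rot: [0.592, 0.806, 0.012, 0.01]
force: [1.2, -0.2, -0.1]
finger_gap: 0.999
```

Call:
drive_tool(linear=[[-4,33,1.5],[-4,33,1.5],[-4,33,1.5],[-4,33,1.5],[-4,33,1.5],[-4,33,1.5],[-4,30,1.5],[0,0,0],[0,0,0]], rot=[[0,0,0],[0,0,0],[0,0,0],[0,0,0],[0,0,0],[0,0,0],[0,0,0],[0,0,0],[0,0,0]], hand=[85,85,85,85,85,85,85,85,85])

```text
t: 3.33
tcp_pos: [0.5304, -0.0796, 0.2654]
tool_rot: [0.626, 0.78, 0.011, 0.014]
force: [-0.4, -0.3, 0.1]
finger_gap: 0.994
```

```bash
cat >> h.py <<'E'
def state():
    s=manip.sense();T=R.from_quat(s['tool_rot']).as_matrix()
    print('t',round(s['t'],2),'tcp',s['tcp_pos'].round(4) if hasattr(s['tcp_pos'],'round') else s['tcp_pos'],'yaw',np.degrees(np.arctan2(T[1,1],T[0,1])).round(2),'z',T[:,2].round(4),'F',np.round(s['force'],1),'gap',round(s['finger_gap']*85.4,1));return s,T
E
python3 - <<'E'
from h import *
state();m=cams.camera_model('wrist');p=snap('wrist')
cv2.imwrite('pics/w1.png',cv2.resize(p,(768,576))[:,:,::-1])
for l,z in(('pack_middle',.053),('tab_face',.0665),('charger_mouth',.046),('charger',0)):
    for r in cams.spot_point(l,'wrist')[:2]: print(l,round(r['score'],2),np.round(r['at'],1),at_z('wrist',r['at'],z,m).round(4))
E
```

```text
t 3.33 tcp [ 0.5304 -0.0796  0.2654] yaw 12.51 z [ 3.620e-02 -8.000e-04 -9.993e-01] F [-0.4 -0.3  0.1] gap 84.9
pack_middle 0.91 [401.1  93.9] [0.6563 0.0316 0.053 ]
pack_middle 0.82 [384.  172.5] [ 0.6681 -0.0453  0.053 ]
tab_face 0.57 [227.  133.8] [ 0.5017 -0.0388  0.0665]
tab_face 0.45 [302.  271.5] [ 0.611  -0.1699  0.0665]
```

View pics/w1.png

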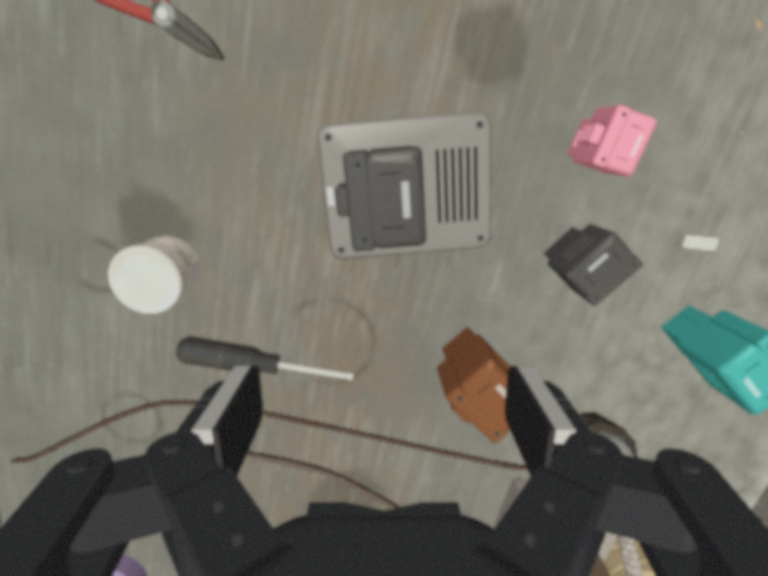

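The wrist picture (768 px scale) shows the charger's top face with corners near (322,128), (490,115), (490,242) and (335,257). The pack head spans about (345-425, 147-249), with the tab at (342,198) on the left and the slots on the right. I'll fit the pose from these.

```bash
cat >> h.py <<'E'
from scipy.optimize import least_squares
def plan(pos,yaw,n=1):
    s,T=state();a=np.radians(yaw);c,sn=np.cos(a),np.sin(a)
    Rt=np.array([[-sn,c,0],[c,sn,0],[0,0,-1.]])
    print('lin mm',(T.T@(np.array(pos)-s['tcp_pos'])*1e3).round(1),'rot deg',np.degrees(R.from_matrix(T.T@Rt).as_rotvec()).round(2),'with target axes lin',(Rt.T@(np.array(pos)-s['tcp_pos'])*1e3).round(1))
def fit(cam,m,loc,px,z0,x0,free_z=False):
    loc=np.array(loc,float);px=np.array(px,float)
    def w(v):
        c,s=np.cos(v[2]),np.sin(v[2]);return np.c_[v[0]+c*loc[:,0]-s*loc[:,1],v[1]+s*loc[:,0]+c*loc[:,1],loc[:,2]+(v[3] if free_z else z0)]
    r=least_squares(lambda v:(proj(cam,w(v),m)-px).ravel(),list(x0)+([z0] if free_z else []),x_scale=[.01,.01,.1]+([.01] if free_z else []),loss='soft_l1')
    v=r.x.copy();v[2]=np.degrees(v[2]);print('fit',v.round(4),'res px',r.fun.reshape(-1,2).round(1).tolist());return r.x
E
python3 - <<'E'
from h import *
m=cams.camera_model('wrist')
k=lambda L:np.array(L)/1.5
# charger screws/edges: corners
fit('wrist',m,[(-.042,.046,.046),(.074,.046,.046),(.074,-.046,.046),(-.042,-.046,.046)],k([(319,127),(490,113),(493,243),(333,258)]),0,(.525,-.034,.3))
# pack head top
fit('wrist',m,[(-.022,.028,.04),(.022,.028,.04),(.022,-.028,.04),(-.022,-.028,.04)],k([(368,149),(421,147),(425,243),(373,248)]),.053,(.525,-.034,.3))
fit('wrist',m,[(-.022,.028,.04),(.022,.028,.04),(.022,-.028,.04),(-.022,-.028,.04)],k([(345,152),(421,147),(425,243),(352,249)]),.053,(.525,-.034,.3))
E
```

```text
fit [ 0.5269 -0.0309 17.1568] res px [[-3.8, -0.6], [3.8, -1.8], [1.6, 5.3], [-1.3, 5.0]]
fit [ 0.5338 -0.0267 14.7532] res px [[-5.3, -0.4], [13.5, -1.4], [10.6, 1.8], [-4.9, 0.9]]
fit [ 0.5249 -0.0293 16.2098] res px [[-2.2, -0.8], [1.3, -1.3], [0.9, 2.0], [-0.6, 1.6]]
```

```bash
python3 -c "
from h import *
plan((.526,-.030,.21),16.8)"
```

```text
t 3.58 tcp [ 0.5281 -0.0795  0.2657] yaw 12.42 z [ 3.500e-02 -5.000e-04 -9.994e-01] F [-0.6  0.7  0.5] gap 85.1
lin mm [49.3  6.7 55.5] rot deg [ 1.94  0.53 -4.39] with target axes lin [48.  12.3 55.7]
```

Call:
drive_tool(linear=[[0,0,0],[12,3,14],[12,3,14],[12,3,14],[12,3,14],[0,0,0],[0,0,0]], rot=[[2,0.5,-4.4],[0,0,0],[0,0,0],[0,0,0],[0,0,0],[0,0,0],[0,0,0]], hand=[85,85,85,85,85,85,85])

```text
t: 4.17
tcp_pos: [0.5194, -0.0304, 0.2108]
tool_rot: [0.597, 0.802, -0.002, -0.0]
force: [0.8, -0.6, -0.3]
finger_gap: 0.994
```

```bash
python3 - <<'E'
from h import *
plan((.526,-.030,.21),16.8);m=cams.camera_model('wrist');p=snap('wrist')
cv2.imwrite('pics/w2.png',cv2.resize(p,(768,576))[:,:,::-1])
for l,z in(('pack_middle',.053),('tab_face',.0665),('charger_mouth',.046),('charger',0)):
    for r in cams.spot_point(l,'wrist')[:2]: print(l,round(r['score'],2),np.round(r['at'],1),at_z('wrist',r['at'],z,m).round(4))
E
```

```text
t 4.17 tcp [ 0.5194 -0.0304  0.2108] yaw 16.73 z [-0.0027 -0.0022 -1.    ] F [ 0.8 -0.6 -0.3] gap 84.9
lin mm [-1.6  6.5  0.8] rot deg [-0.18  0.08 -0.07] with target axes lin [-1.6  6.5  0.8]
pack_middle 0.98 [432.9 166.9] [0.6511 0.0361 0.053 ]
pack_middle 0.89 [406.4 250.2] [ 0.665  -0.0405  0.053 ]
tab_face 0.74 [421.6 161.3] [0.6316 0.0382 0.0665]
tab_face 0.48 [229.1 204.8] [ 0.4997 -0.039   0.0665]
```

View pics/w2.png

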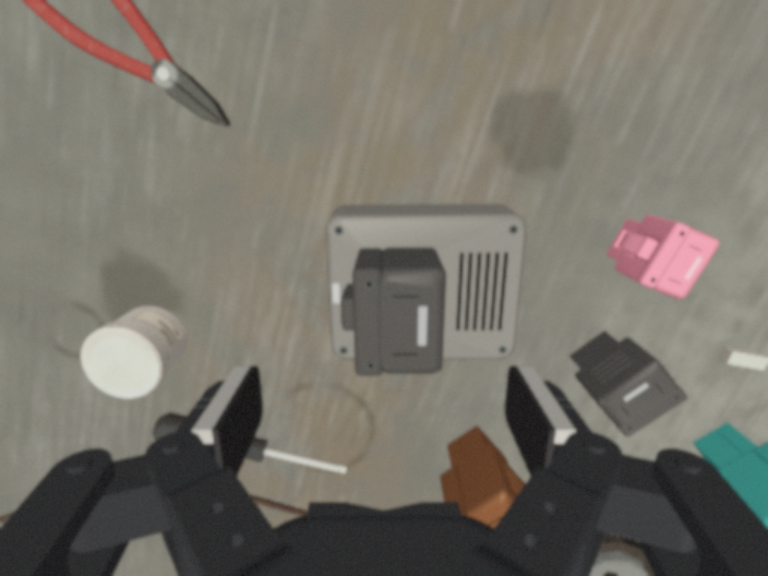

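```bash
python3 - <<'E'
from h import *
m=cams.camera_model('wrist');k=lambda L:np.array(L)/1.5
fit('wrist',m,[(-.042,.046,.046),(.074,.046,.046),(.074,-.046,.046),(-.042,-.046,.046)],k([(328,216),(525,214),(519,358),(331,358)]),0,(.525,-.034,.3))
P=[(-.022,.028,.04),(.022,.028,.04),(.022,-.028,.04),(-.022,-.028,.04)];px=k([(355,268),(443,268),(442,372),(356,374)])
fit('wrist',m,P,px,.053,(.525,-.034,.3));fit('wrist',m,P,px,.053,(.525,-.034,.3),True)
E
```

```text
fit [ 0.5306 -0.0303 17.202 ] res px [[-3.2, -0.9], [5.9, -0.9], [-0.2, 2.5], [0.1, 3.5]]
fit [ 0.5286 -0.0298 17.1578] res px [[-2.4, -0.4], [2.8, -1.0], [0.6, 1.6], [-0.7, 0.7]]
fit [ 0.5296 -0.0323 17.2912  0.0462] res px [[-1.4, 0.6], [1.5, -0.0], [-0.3, 0.0], [0.3, -0.7]]
```

Charger fit and head fit agree at (0.529,-0.030), yaw 17.2°. Descending to straddle the head, tips about 4 mm above the rim.

Call:
drive_tool(linear=[[-1.5,8.5,12],[0,0,15],[0,0,15],[0,0,15],[0,0,13],[0,0,10],[0,0,5],[0,0,0],[0,0,0]], rot=[[-0.2,0.1,-0.4],[0,0,0],[0,0,0],[0,0,0],[0,0,0],[0,0,0],[0,0,0],[0,0,0],[0,0,0]], hand=[85,85,85,85,75,70,65,60,60], force=20)

```text
t: 5.17
tcp_pos: [0.5331, -0.0358, 0.129]
tool_rot: [0.596, 0.803, 0.002, 0.006]
force: [0.4, -0.2, 0.3]
finger_gap: 0.702
```

```bash
python3 -c "
from h import *
plan((.528,-.030,.122),17.2)"
```

```text
t 5.17 tcp [ 0.5331 -0.0358  0.129 ] yaw 16.81 z [ 0.0123 -0.0043 -0.9999] F [ 0.4 -0.2  0.3] gap 60.0
lin mm [ 7.1 -3.3  6.9] rot deg [ 0.6   0.44 -0.39] with target axes lin [ 7.  -3.1  7. ]
```

Call:
drive_tool(linear=[[7,-3,3],[0,0,3.5],[0,0,0],[0,0,0]], rot=[[0.6,0.4,-0.4],[0,0,0],[0,0,0],[0,0,0]], hand=[60,60,57,55])

```text
t: 5.5
tcp_pos: [0.5293, -0.0299, 0.1239]
tool_rot: [0.593, 0.805, 0.0, 0.002]
force: [-2.8, -1.5, 1.9]
finger_gap: 0.647
```

```bash
python3 - <<'E'
from h import *
plan((.528,-.030,.122),17.2);p=snap('wrist')
cv2.imwrite('pics/w3.png',cv2.resize(p[150:384,130:390],(780,702))[:590,:,::-1])
E
```

```text
t 5.5 tcp [ 0.5293 -0.0299  0.1239] yaw 17.28 z [ 0.0037 -0.002  -1.    ] F [-2.8 -1.5  1.9] gap 55.3
lin mm [ 0.3 -1.3  1.9] rot deg [0.17 0.17 0.08] with target axes lin [ 0.3 -1.2  1.9]
```

View pics/w3.png

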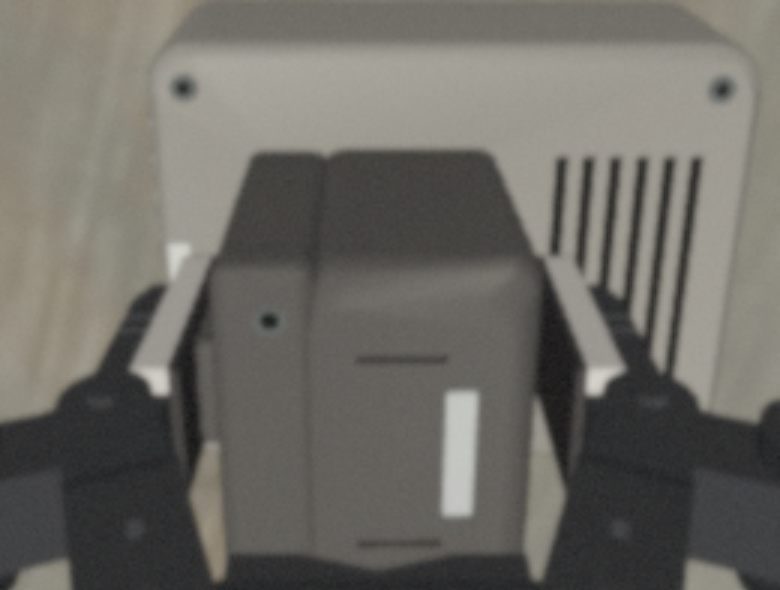

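The pads straddle the head, tab on the left pad and back on the right, and a 3 N reading shows the tab just touched. Closing gently.

Call:
drive_tool(linear=[[0,0.3,1.5],[0,0,0],[0,0,0],[0,0,0],[0,0,0],[0,0,0]], rot=[[0.1,0.1,0],[0,0,0],[0,0,0],[0,0,0],[0,0,0],[0,0,0]], hand=[53,50,47,45,44,42], force=20)

```text
t: 6.05
tcp_pos: [0.5282, -0.0296, 0.123]
tool_rot: [0.593, 0.805, -0.0, -0.001]
force: [-2.5, -1.1, 2.5]
finger_gap: 0.514
```

```bash
python3 -c "
from h import *
plan((.528,-.030,.122),17.2)"
```

```text
t 6.05 tcp [ 0.5282 -0.0296  0.123 ] yaw 17.24 z [-0.0015 -0.     -1.    ] F [-2.5 -1.1  2.5] gap 43.9
lin mm [-0.3 -0.3  1. ] rot deg [-0.08 -0.02  0.04] with target axes lin [-0.3 -0.3  1. ]
```

Call:
drive_tool(linear=[[0,0,0],[0,0,0],[0,0,-2],[0,0,-3],[0,0,-3],[0,0,-4],[0,0,-4],[0,0,-4]], rot=[[0,0,0],[0,0,0],[0,0,0],[0,0,0],[0,0,0],[0,0,0],[0,0,0],[0,0,0]], hand=[40,40,40,40,40,40,40,40], force=40)

```text
t: 6.72
tcp_pos: [0.5282, -0.0291, 0.1424]
tool_rot: [0.593, 0.805, -0.0, -0.002]
force: [-0.7, -0.1, -3.4]
finger_gap: 0.509
```

```bash
python3 -c "
from h import *
plan((.528,-.030,.19),17.2)"
```

```text
t 6.72 tcp [ 0.5282 -0.0291  0.1424] yaw 17.22 z [-0.0031  0.0012 -1.    ] F [-0.7 -0.1 -3.4] gap 43.5
lin mm [ -0.7  -0.5 -47.6] rot deg [-0.15 -0.12  0.02] with target axes lin [ -0.8  -0.4 -47.6]
```

Out of the charger: the wrist carries 3.4 N and the gap is steady. Lifting clear, then on past the light so the wrist camera looks straight down on the socket.

Call:
drive_tool(linear=[[0,0,-10],[0,0,-20],[0,0,-25],[0,0,-25],[0,0,-25],[0,0,-12],[0,0,0]], rot=[[0,0,0],[0,0,0],[0,0,3],[0,0,3],[0,0,3],[0,0,3],[0,0,0]], hand=[40,40,40,40,40,40,40])

```text
t: 7.3
tcp_pos: [0.5316, -0.0293, 0.2707]
tool_rot: [0.678, 0.735, 0.003, 0.004]
force: [0.3, -0.2, -2.9]
finger_gap: 0.508
```

Call:
drive_tool(linear=[[-15,-2,0],[-25,-5,0],[-28,-6,0],[-28,-6,0],[-28,-6,0],[-28,-6,0],[-28,-6,0],[-28,-6,0],[-28,-6,0],[-28,-6,0],[-28,-6,0],[-28,-6,0],[-28,-6,0],[-28,-6,0],[-25,-4,0],[-15,-2,0],[0,0,0],[0,0,0]], rot=[[0,0,0],[0,0,0],[0,0,0],[0,0,0],[0,0,0],[0,0,0],[0,0,0],[0,0,0],[0,0,0],[0,0,0],[0,0,0],[0,0,0],[0,0,0],[0,0,0],[0,0,0],[0,0,0],[0,0,0],[0,0,0]], hand=[40,40,40,40,40,40,40,40,40,40,40,40,40,40,40,40,40,40])

```text
t: 8.8
tcp_pos: [0.4818, -0.4684, 0.2644]
tool_rot: [0.667, 0.745, 0.007, 0.006]
force: [-0.1, 0.1, -2.9]
finger_gap: 0.507
```

```bash
python3 -c "
from h import *
plan((.48,-.52,.25),5.3)"
```

```text
t 8.8 tcp [ 0.4818 -0.4684  0.2644] yaw 6.31 z [ 0.0186  0.0025 -0.9998] F [-0.1  0.1 -2.9] gap 43.3
lin mm [-51.1  -7.7  14.3] rot deg [ 1.07 -0.04  1.01] with target axes lin [-51.2  -6.6  14.4]
```

Call:
drive_tool(linear=[[-17,-2,3],[-17,-2,3],[-17,-2,3],[0,0,0],[0,0,0]], rot=[[1,0,1],[0,0,0],[0,0,0],[0,0,0],[0,0,0]], hand=[40,40,40,40,40])

```text
t: 9.22
tcp_pos: [0.4813, -0.5132, 0.2519]
tool_rot: [0.671, 0.741, 0.003, -0.005]
force: [-1.0, 0.6, -3.5]
finger_gap: 0.505
```

```bash
python3 - <<'E'
from h import *
state();m=cams.camera_model('wrist');p=snap('wrist')
cv2.imwrite('pics/w4.png',cv2.resize(p,(768,576))[:,:,::-1])
import pickle;pickle.dump(m,open('m4.pkl','wb'))
for l,z in(('light_opening',.046),('work_light',0),('pack_middle',.19)):
    for r in cams.spot_point(l,'wrist')[:2]: print(l,round(r['score'],2),np.round(r['at'],1),at_z('wrist',r['at'],z,m).round(4))
E
```

```text
t 9.22 tcp [ 0.4813 -0.5132  0.2519] yaw 5.71 z [-0.0033  0.0108 -0.9999] F [-1.   0.6 -3.5] gap 43.2
light_opening 0.92 [295.1  90.9] [ 0.5087 -0.4221  0.046 ]
work_light 0.66 [291.3  95. ] [ 0.511  -0.4248  0.    ]
```

View pics/w4.png

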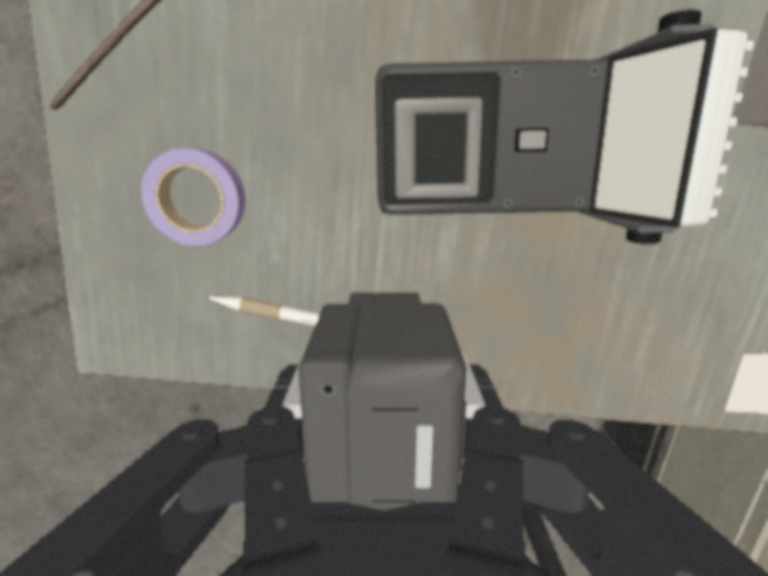

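The picture shows (768 px scale) the light's base with the lighter grey socket block at about (395-482, 97-199), its dark hole at (415-466, 113-184), and the lamp head to the right. In the hand, the pack's top face has corners near (303,378), (464,374), (457,500) and (311,500). Now fitting block and pack with the same camera.

```bash
python3 - <<'E'
from h import *
import pickle;m=pickle.load(open('m4.pkl','rb'))
p=cv2.imread('pics/w4.png');g=cv2.resize(p,(512,384),interpolation=cv2.INTER_AREA);g=cv2.cvtColor(g,cv2.COLOR_BGR2GRAY)
c=g[50:150,240:345];print(c[32,::3],c[45,::2])
_,b=cv2.threshold(c,0,255,cv2.THRESH_OTSU)
for thr in(75,85,95):
    b=(c>thr).astype(np.uint8);cs,_=cv2.findContours(b,cv2.RETR_CCOMP,cv2.CHAIN_APPROX_NONE)
    for q in cs:
        r=cv2.minAreaRect(q)
        if 500<r[1][0]*r[1][1]<6000:
            bp=cv2.boxPoints(r)+[240,50]
            for z in (.0485,): 
                W=np.array([at_z('wrist',x,z,m) for x in bp]);e=W[1]-W[0];f=W[2]-W[1]
                print(thr,W.mean(0).round(4),np.linalg.norm(e).round(4),np.degrees(np.arctan2(e[1],e[0])).round(1),np.linalg.norm(f).round(4),np.degrees(np.arctan2(f[1],f[0])).round(1))
k=lambda L:np.array(L)/1.5
s,T=state()
H=[(-.022,.028,.04),(.022,.028,.04),(.022,-.028,.04),(-.022,-.028,.04)]
px=k([(303,378),(464,374),(457,500),(311,500)])
v=fit('wrist',m,H,px,.18,(s['tcp_pos'][0],s['tcp_pos'][1],.1))
v=fit('wrist',m,H,px,.18,(s['tcp_pos'][0],s['tcp_pos'][1],.1),True)
# light base top corners
fit('wrist',m,[(-.042,.046,.046),(-.042,-.046,.046)],k([(377,66),(380,212)]),0,(.505,-.43,.1))
E
```

```text
[148 146 145 132  74  60  54  60 131 150 144 137  97  57  59  59  57  60
  57  56  58  56  58  62 127 150 138  86  58  52  56  88  95  95  95] [150 145 147 148 143 115  77  67  58  59  59  78 128 149 149 147 143 131
  96  59  55  59  55  57  59  59  58  57  55  58  58  57  56  58  58  89
 134 150 148 134  89  58  55  53  56  64  87  93  93  94  92  77  48]
75 [ 0.5061 -0.4297  0.0485] 0.0523 5.7 0.0596 -80.3
75 [ 0.5079 -0.4294  0.0485] 0.0411 97.0 0.0314 5.7
85 [ 0.5065 -0.4292  0.0485] 0.0585 96.2 0.0514 5.7
85 [ 0.5079 -0.429   0.0485] 0.0419 97.0 0.0313 5.7
85 [ 0.5458 -0.4229  0.0485] 0.0149 5.7 0.0766 -78.9
95 [ 0.5065 -0.4296  0.0485] 0.0515 5.7 0.0578 -80.3
95 [ 0.5079 -0.429   0.0485] 0.0419 96.9 0.0331 5.7
t 9.42 tcp [ 0.4815 -0.5133  0.2528] yaw 5.73 z [-0.0028  0.0091 -1.    ] F [-0.1  0.4 -3.1] gap 43.3
fit [ 0.4823 -0.5187  6.1082] res px [[-0.7, -2.9], [0.5, -0.7], [-1.0, 22.6], [1.7, 22.9]]
fit [ 0.4839 -0.5301  7.5322  0.1595] res px [[7.9, -2.0], [-9.0, -1.8], [-6.0, 5.9], [10.8, 7.7]]
fit [ 0.5119 -0.4271  6.7076] res px [[-0.0, -1.3], [0.0, 6.1]]
```

```bash
python3 - <<'E'
from h import *
import pickle;m=pickle.load(open('m4.pkl','rb'))
k=lambda L:np.array(L)/1.5
s,T=state()
x0=(s['tcp_pos'][0],s['tcp_pos'][1],.1)
v=fit('wrist',m,[(-.022,.028,.04),(.022,.028,.04)],k([(303,378),(464,374)]),.1825,x0)
v=fit('wrist',m,[(-.022,.028,.04),(.022,.028,.04),(-.015,.02,-.04),(.015,.02,-.04)],k([(303,378),(464,374),(350,294),(420,293)]),.1825,x0)
c=s['tcp_pos'];print('pack offset tool xy mm',(T.T@(np.array([v[0],v[1],.1825])-c)*1e3).round(1))
print(proj('wrist',c+T@np.array([[0,0,.07]]).ravel(),m)*1.5)
plan((.5085,-.429,.18),6)
E
```

```text
t 9.42 tcp [ 0.4815 -0.5133  0.2528] yaw 5.73 z [-0.0028  0.0091 -1.    ] F [-0.1  0.4 -3.1] gap 43.3
fit [ 0.4829 -0.5181  7.3772] res px [[-1.8, 0.1], [1.8, 0.0]]
fit [ 0.4831 -0.5177  7.4309] res px [[-1.4, -0.6], [2.3, -0.8], [0.8, 5.3], [-1.3, 4.8]]
pack offset tool xy mm [-5.2  1.3 70.2]
[[382.78159955 375.77412178]]
t 9.42 tcp [ 0.4815 -0.5133  0.2528] yaw 5.73 z [-0.0028  0.0091 -1.    ] F [-0.1  0.4 -3.1] gap 43.3
lin mm [80.5 35.5 73.4] rot deg [-0.11 -0.54 -0.27] with target axes lin [81.1 35.7 72.8]
```

```bash
python3 - <<'E'
from h import *
import pickle;m=pickle.load(open('m4.pkl','rb'))
g=snap('wrist').mean(2)
for cols in((238,246),(262,272),(285,292)):
    print(cols,[(r,int(g[r,cols[0]:cols[1]].mean())) for r in range(186,275,2)])
for r in(215,280): print(r,[(c,int(g[r-2:r+3,c].mean())) for c in range(186,325,2)])
s,T=state();c=s['tcp_pos']
def P(x,y,z): # pack coords, no offset: tool y = pack x, tool x = pack y
    return proj('wrist',c+T@np.array([y,x,.070-z]),m)[0].round(1)
for n,q in(('top front edge',(0,.028,.04)),('head front bottom',(0,.028,-.006)),('stem top',(0,.02,-.006)),('stem bottom',(0,.02,-.04)),('corner L',(-.022,.028,.04)),('corner R',(.022,.028,.04)),('corner Lbot',(-.022,.028,-.006)),('corner Rbot',(.022,.028,-.006)),('stemL',(-.015,.02,-.04)),('stemR',(.015,.02,-.04))):print(n,P(*q))
E
```

```text
(238, 246) [(186, 143), (188, 143), (190, 143), (192, 141), (194, 121), (196, 76), (198, 71), (200, 71), (202, 70), (204, 69), (206, 68), (208, 69), (210, 69), (212, 68), (214, 69), (216, 71), (218, 70), (220, 72), (222, 72), (224, 71), (226, 71), (228, 72), (230, 71), (232, 72), (234, 71), (236, 73), (238, 77), (240, 83), (242, 89), (244, 96), (246, 99), (248, 102), (250, 105), (252, 108), (254, 110), (256, 105), (258, 103), (260, 103), (262, 101), (264, 101), (266, 101), (268, 101), (270, 102), (272, 102), (274, 103)]
(262, 272) [(186, 142), (188, 142), (190, 143), (192, 142), (194, 120), (196, 77), (198, 70), (200, 71), (202, 71), (204, 69), (206, 71), (208, 71), (210, 71), (212, 71), (214, 71), (216, 71), (218, 71), (220, 71), (222, 72), (224, 72), (226, 72), (228, 72), (230, 72), (232, 73), (234, 73), (236, 73), (238, 77), (240, 84), (242, 94), (244, 104), (246, 110), (248, 113), (250, 115), (252, 114), (254, 112), (256, 110), (258, 108), (260, 105), (262, 102), (264, 102), (266, 102), (268, 101), (270, 100), (272, 77), (274, 90)]
(285, 292) [(186, 143), (188, 142), (190, 141), 
[... 1754 characters left out ...]
2), (266, 102), (268, 102), (270, 105), (272, 101), (274, 103), (276, 103), (278, 104), (280, 106), (282, 105), (284, 105), (286, 105), (288, 104), (290, 103), (292, 102), (294, 102), (296, 103), (298, 102), (300, 99), (302, 93), (304, 86), (306, 78), (308, 68), (310, 80), (312, 83), (314, 79), (316, 56), (318, 52), (320, 52), (322, 51), (324, 52)]
t 9.47 tcp [ 0.4815 -0.5135  0.2529] yaw 5.73 z [-0.0027  0.0087 -1.    ] F [-0.2  0.1 -3.1] gap 43.3
top front edge [255.1 240.4]
head front bottom [255.2 199.8]
stem top [255.2 213.4]
stem bottom [255.3 193.5]
corner L [198.6 240.3]
corner R [311.6 240.4]
corner Lbot [214.7 199.8]
corner Rbot [295.7 199.8]
stemL [232.7 193.5]
stemR [277.8 193.5]
```

Predicted edges for a centred pack match to 1-2 px: pack sits about (-1.0, +0.5) mm from the tool axes and upright. Socket block centre is (0.507,-0.429), yaw about 6°; its measured 52x58 and 32x42 mm match the given sizes. Moving above it.

Call:
drive_tool(linear=[[10,4,0],[17,7,0],[17,7,0],[17,7,0],[14,7,0],[6,3,10],[0,0,20],[0,0,20],[0,0,10],[0,0,0],[0,0,0]], rot=[[-0.1,-0.5,-0.3],[0,0,0],[0,0,0],[0,0,0],[0,0,0],[0,0,0],[0,0,0],[0,0,0],[0,0,0],[0,0,0],[0,0,0]], hand=[40,40,40,40,40,40,40,40,40,40,40])

```text
t: 10.38
tcp_pos: [0.5128, -0.4117, 0.1925]
tool_rot: [0.666, 0.746, 0.001, 0.001]
force: [-0.4, -0.2, -3.0]
finger_gap: 0.508
```

```bash
python3 -c "
from h import *
plan((.5066,-.4283,.17),6)"
```

```text
t 10.38 tcp [ 0.5128 -0.4117  0.1925] yaw 6.51 z [ 3.e-03 -3.e-04 -1.e+00] F [-0.4 -0.2 -3. ] gap 43.4
lin mm [-15.8  -8.1  22.5] rot deg [0.17 0.03 0.51] with target axes lin [-15.9  -7.9  22.5]
```

Call:
drive_tool(linear=[[-8,-4,0],[-8,-4,0],[0,0,0],[0,0,10],[0,0,10],[0,0,0],[0,0,0]], rot=[[0.2,0,0.5],[0,0,0],[0,0,0],[0,0,0],[0,0,0],[0,0,0],[0,0,0]], hand=[40,40,40,40,40,40,40])

```text
t: 10.97
tcp_pos: [0.5065, -0.4342, 0.1742]
tool_rot: [0.671, 0.742, -0.001, 0.004]
force: [-0.4, -0.1, -2.4]
finger_gap: 0.511
```

```bash
python3 - <<'E'
from h import *
plan((.5066,-.4283,.165),6);p=snap('wrist')
cv2.imwrite('pics/w5.png',cv2.resize(p[60:300,130:390],(780,720))[:600,:,::-1])
E
```

```text
t 10.97 tcp [ 0.5065 -0.4342  0.1742] yaw 5.78 z [ 0.0041 -0.0075 -1.    ] F [-0.4 -0.1 -2.4] gap 43.6
lin mm [6.  0.7 9.1] rot deg [ 0.19  0.45 -0.22] with target axes lin [5.9 0.7 9.2]
```

View pics/w5.png

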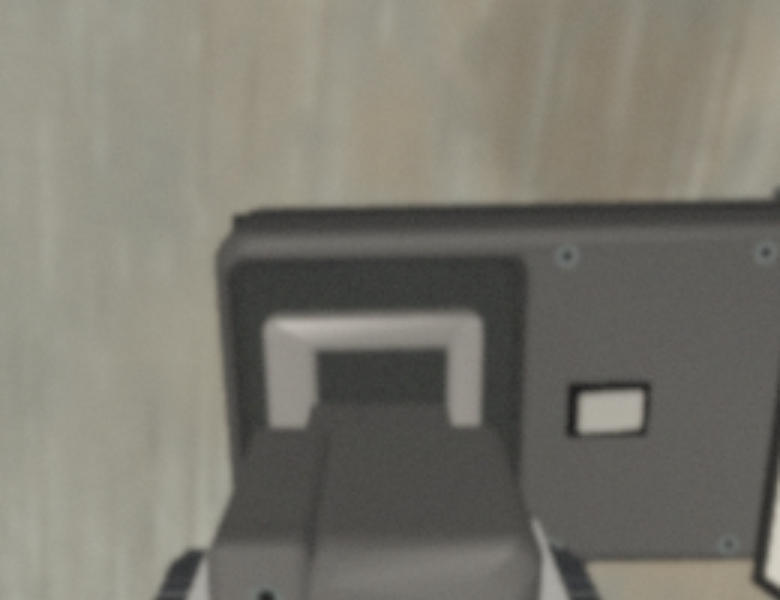

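Stem (310-450 crop columns) and hole (316-447) are centred on each other in pack x. It needs about +6 mm along tool x, as computed. Correcting, then lowering to just above the rim.

Call:
drive_tool(linear=[[6,0.3,0],[0,0,0],[0,0,5],[0,0,0],[0,0,0]], rot=[[0.2,0.4,-0.2],[0,0,0],[0,0,0],[0,0,0],[0,0,0]], hand=[40,40,40,40,40])

```text
t: 11.43
tcp_pos: [0.5064, -0.4264, 0.1687]
tool_rot: [0.669, 0.744, -0.0, -0.001]
force: [1.0, -0.6, -2.2]
finger_gap: 0.51
```

```bash
python3 - <<'E'
from h import *
plan((.5066,-.4283,.165),6);m=cams.camera_model('wrist');g=snap('wrist').mean(2)
print([(r,int(g[r,244:268].mean())) for r in range(158,216,2)])
s,T=state()
for z in(.044,.0465,.049):
  print(z,'hole +y edge row', proj('wrist',np.array([.5072,-.4292,z])+T[:,0]*.021,m)[0].round(1),'rim outer',proj('wrist',np.array([.5072,-.4292,z])+T[:,0]*.029,m)[0].round(1))
print('stem bottom front',proj('wrist',s['tcp_pos']+T@np.array([.019,0,.11]),m)[0].round(1))
E
```

```text
t 11.43 tcp [ 0.5064 -0.4264  0.1687] yaw 6.07 z [-1.e-03  7.e-04 -1.e+00] F [ 1.  -0.6 -2.2] gap 43.6
lin mm [-1.9  0.   3.7] rot deg [-0.05 -0.05  0.07] with target axes lin [-1.9  0.   3.7]
[(158, 86), (160, 63), (162, 58), (164, 60), (166, 59), (168, 60), (170, 59), (172, 59), (174, 60), (176, 73), (178, 102), (180, 143), (182, 159), (184, 149), (186, 140), (188, 128), (190, 92), (192, 60), (194, 64), (196, 72), (198, 73), (200, 73), (202, 74), (204, 74), (206, 74), (208, 74), (210, 74), (212, 73), (214, 74)]
t 11.48 tcp [ 0.5063 -0.4263  0.1685] yaw 6.07 z [-0.0013  0.0012 -1.    ] F [ 0.   0.5 -2.3] gap 43.6
0.044 hole +y edge row [255.9 188.2] rim outer [255.9 177.5]
0.0465 hole +y edge row [255.9 189.3] rim outer [255.9 178.5]
0.049 hole +y edge row [255.9 190.4] rim outer [255.9 179.5]
stem bottom front [254.8 193.2]
```

Predicted and measured rim and stem edges agree within 1 px. Nudging -2 mm and lowering in small steps.

Call:
drive_tool(linear=[[-2,0,1],[0,0,3],[0,0,3],[0,0,3],[0,0,3],[0,0,0]], rot=[[0,0,0],[0,0,0],[0,0,0],[0,0,0],[0,0,0],[0,0,0]], hand=[40,40,40,40,40,40])

```text
t: 11.98
tcp_pos: [0.5067, -0.4289, 0.1545]
tool_rot: [0.669, 0.744, -0.0, -0.0]
force: [-0.3, 0.1, -3.5]
finger_gap: 0.51
```

```bash
python3 -c "
from h import *
plan((.5066,-.4283,.125),6)"
```

```text
t 11.98 tcp [ 0.5067 -0.4289  0.1545] yaw 6.07 z [-7.e-04  3.e-04 -1.e+00] F [-0.3  0.1 -3.5] gap 43.6
lin mm [ 0.6 -0.  29.5] rot deg [-0.04 -0.02  0.07] with target axes lin [ 0.6 -0.  29.5]
```

Call:
drive_tool(linear=[[0.3,0,3],[0,0,3],[0,0,3],[0,0,3],[0,0,3],[0,0,0]], rot=[[0,0,0],[0,0,0],[0,0,0],[0,0,0],[0,0,0],[0,0,0]], hand=[40,40,40,40,40,40])

```text
t: 12.48
tcp_pos: [0.5068, -0.429, 0.1377]
tool_rot: [0.669, 0.744, -0.0, 0.0]
force: [-0.6, -1.5, -2.0]
finger_gap: 0.509
```

```bash
python3 -c "
from h import *
plan((.5066,-.4283,.125),6)"
```

```text
t 12.48 tcp [ 0.5068 -0.429   0.1377] yaw 6.07 z [-3.e-04 -7.e-04 -1.e+00] F [-0.6 -1.5 -2. ] gap 43.5
lin mm [ 0.8 -0.1 12.7] rot deg [-0.02  0.04  0.07] with target axes lin [ 0.8 -0.1 12.7]
```

Call:
drive_tool(linear=[[0,0,2],[0,0,2],[0,0,1.5],[0,0,1.5],[0,0,0]], rot=[[0,0,0],[0,0,0],[0,0,0],[0,0,0],[0,0,0]], hand=[40,40,40,40,40])

```text
t: 12.9
tcp_pos: [0.5068, -0.4291, 0.1299]
tool_rot: [0.669, 0.744, -0.0, 0.0]
force: [0.6, -0.5, -2.5]
finger_gap: 0.511
```

Call:
drive_tool(linear=[[0,0,1],[0,0,1],[0,0,0]], rot=[[0,0,0],[0,0,0],[0,0,0]], hand=[40,40,40])

```text
t: 13.15
tcp_pos: [0.5069, -0.429, 0.1278]
tool_rot: [0.669, 0.744, -0.0, 0.0]
force: [0.1, -0.6, -2.6]
finger_gap: 0.509
```

Call:
drive_tool(linear=[[0,0,1],[0,0,1],[0,0,0]], rot=[[0,0,0],[0,0,0],[0,0,0]], hand=[40,40,40])

```text
t: 13.4
tcp_pos: [0.507, -0.4291, 0.1259]
tool_rot: [0.669, 0.744, -0.0, 0.0]
force: [-0.0, -0.6, -2.0]
finger_gap: 0.509
```

Call:
drive_tool(linear=[[0,0,1],[0,0,1],[0,0,0]], rot=[[0,0,0],[0,0,0],[0,0,0]], hand=[40,40,40])

```text
t: 13.65
tcp_pos: [0.5071, -0.4292, 0.1257]
tool_rot: [0.669, 0.744, -0.0, 0.0]
force: [-0.1, 0.4, 0.3]
finger_gap: 0.51
```

Contact block felt at z=0.1257. Pressing on with slightly larger steps.

Call:
drive_tool(linear=[[0,0,2],[0,0,2],[0,0,2]], rot=[[0,0,0],[0,0,0],[0,0,0]], hand=[40,40,40])

```text
t: 13.9
tcp_pos: [0.5073, -0.4294, 0.1218]
tool_rot: [0.669, 0.744, -0.001, 0.001]
force: [-1.2, 2.1, 6.4]
finger_gap: 0.509
```

Call:
drive_tool(linear=[[0,0,2],[0,0,2],[0,0,2]], rot=[[0,0,0],[0,0,0],[0,0,0]], hand=[40,40,40])

```text
t: 14.15
tcp_pos: [0.5081, -0.4295, 0.1193]
tool_rot: [0.669, 0.744, -0.0, 0.002]
force: [-1.7, 5.0, 16.7]
finger_gap: 0.508
```

Force jumped to 17 N at z=0.119, lower than the stop should be. I'll check for slip in the grip with the in-hand edges.

```bash
python3 - <<'E'
from h import *
s,T=state();m=cams.camera_model('wrist');p=snap('wrist');g=p.mean(2)
print([(r,int(g[r,262:272].mean())) for r in range(226,262,2)])
c=s['tcp_pos']
for o in(.066,.068,.07,.072):print(o,proj('wrist',c+T@np.array([.027,0,o-.04]),m)[0].round(1))
cv2.imwrite('pics/w6.png',cv2.resize(p[130:330,130:390],(780,600))[:,:,::-1])
E
```

```text
t 14.15 tcp [ 0.5081 -0.4295  0.1193] yaw 6.07 z [ 0.0028 -0.0029 -1.    ] F [-1.7  5.  16.7] gap 43.4
[(226, 80), (228, 79), (230, 80), (232, 80), (234, 81), (236, 81), (238, 86), (240, 92), (242, 102), (244, 114), (246, 121), (248, 125), (250, 127), (252, 127), (254, 123), (256, 121), (258, 120), (260, 116)]
0.066 [254.7 245.6]
0.068 [254.7 243. ]
0.07 [254.7 240.5]
0.072 [254.7 238.1]
```

View pics/w6.png

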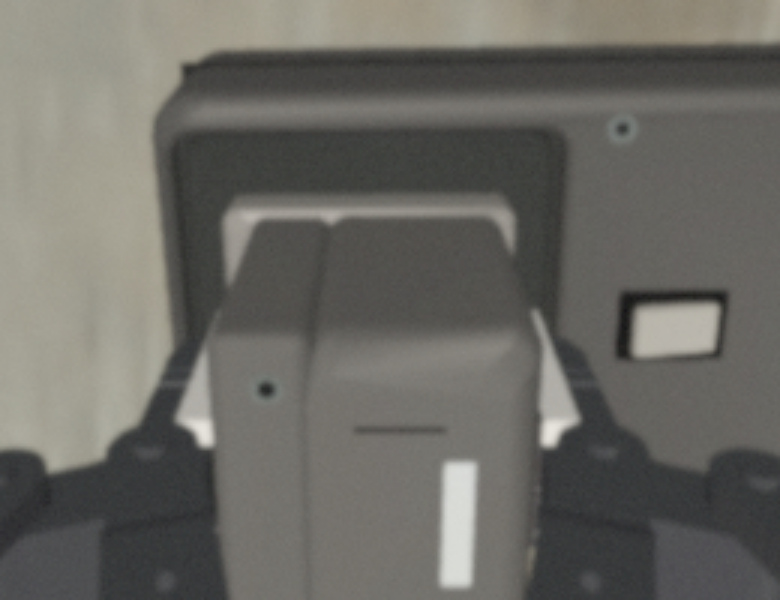

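The pack has not slipped (edge profile unchanged) and the head looks down on the rim all along the visible edge. One more small push to confirm the stop.

Call:
drive_tool(linear=[[0,0,1.5],[0,0,1.5]], rot=[[0,0,0],[0,0,0]], hand=[40,40])

```text
t: 14.37
tcp_pos: [0.5089, -0.4293, 0.1195]
tool_rot: [0.669, 0.744, 0.0, 0.003]
force: [-1.2, 3.3, 9.6]
finger_gap: 0.511
```

Stop confirmed: z holds at 0.1195. Opening quickly so the tab springs out, then rising.

Call:
drive_tool(linear=[[0,0,1.5],[0,0,1.5],[0,0,0],[0,0,0],[0,0,0]], rot=[[0,0,0],[0,0,0],[0,0,0],[0,0,0],[0,0,0]], hand=[40,75,75,75,75])

```text
t: 14.78
tcp_pos: [0.5104, -0.4302, 0.1182]
tool_rot: [0.669, 0.744, 0.0, 0.006]
force: [1.0, 0.0, -0.7]
finger_gap: 0.88
```

```bash
python3 - <<'E'
from h import *
plan((.5066,-.4283,.2),6);p=snap('wrist');m=cams.camera_model('wrist');g=p.mean(2)
print([(r,int(g[r,262:272].mean())) for r in range(226,262,2)])
cv2.imwrite('pics/w7.png',cv2.resize(p[130:330,130:390],(780,600))[:,:,::-1])
E
```

```text
t 14.78 tcp [ 0.5104 -0.4302  0.1182] yaw 6.07 z [ 0.0092 -0.0078 -0.9999] F [ 1.   0.  -0.7] gap 75.2
lin mm [  1.6  -2.9 -81.8] rot deg [0.48 0.5  0.07] with target axes lin [  2.3  -3.6 -81.8]
[(226, 80), (228, 81), (230, 81), (232, 81), (234, 81), (236, 80), (238, 81), (240, 80), (242, 81), (244, 83), (246, 87), (248, 94), (250, 101), (252, 110), (254, 118), (256, 122), (258, 124), (260, 126)]
```

View pics/w7.png

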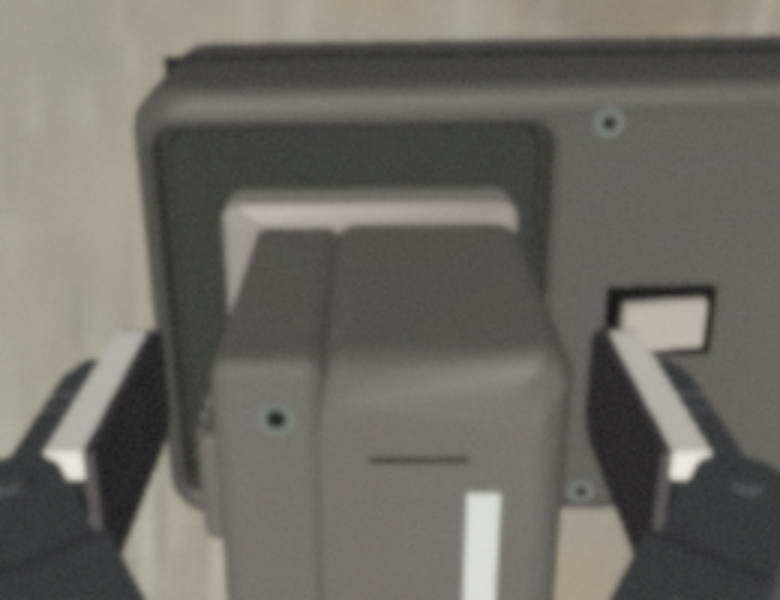

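After release the pack has risen a few mm (front edge shifted by 8 rows, wider rim visible at crop (370,210)) and leans slightly. So it is seated but not latched. I'll rise, shut the fingers, and press on its top as the task allows.

Call:
drive_tool(linear=[[0,-1,-5],[0,-1,-15],[0,-1,-20],[0,0,-20],[0,0,-15],[0,0,0],[0,0,0],[0,0,0]], rot=[[0.5,0.5,0],[0,0,0],[0,0,0],[0,0,0],[0,0,0],[0,0,0],[0,0,0],[0,0,0]], hand=[80,80,80,80,30,0,0,0])

```text
t: 15.5
tcp_pos: [0.5064, -0.4304, 0.1935]
tool_rot: [0.669, 0.743, 0.0, -0.005]
force: [0.6, 0.5, 0.5]
finger_gap: 0.382
```

```bash
python3 - <<'E'
from h import *
plan((.508,-.4293,.185),6);p=snap('wrist');m=cams.camera_model('wrist')
import pickle;pickle.dump(m,open('m8.pkl','wb'))
cv2.imwrite('pics/w8.png',cv2.resize(p[84:384,56:456],(800,600))[:,:,::-1])
E
```

```text
t 15.5 tcp [ 0.5064 -0.4304  0.1935] yaw 6.03 z [-0.0068  0.0062 -1.    ] F [0.6 0.5 0.5] gap 32.7
lin mm [0.9 1.7 8.5] rot deg [-0.35 -0.4   0.03] with target axes lin [1.  1.7 8.5]
```

View pics/w8.png

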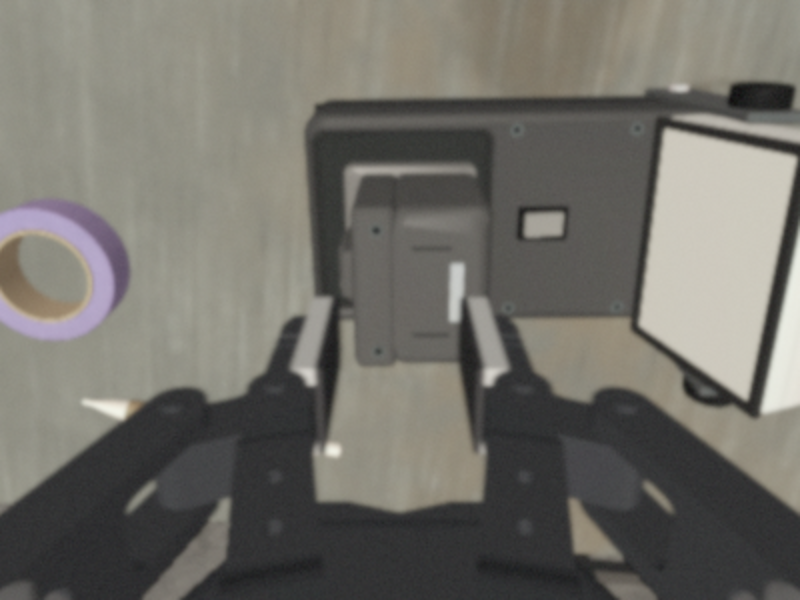

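The picture shows the pack upright in the light, tab out on the left at crop (345,275). Head top corners are about (357,202), (487,200), (483,357) and (360,362). Fitting its height and centre.

```bash
python3 - <<'E'
from h import *
import pickle;m=pickle.load(open('m8.pkl','rb'))
px=np.array([(356,205),(488,203),(484,357),(359,362)])/2+[56,84]
H=[(-.022,.028,.04),(.022,.028,.04),(.022,-.028,.04),(-.022,-.028,.04)]
fit('wrist',m,H,px,.06,(.508,-.429,.1));fit('wrist',m,H,px,.06,(.508,-.429,.1),True)
E
```

```text
fit [ 0.5125 -0.4266  7.1855] res px [[-4.4, -0.8], [2.8, -1.1], [2.2, 3.2], [-1.9, 1.6]]
fit [ 0.5134 -0.4306  7.0513  0.0495] res px [[-1.9, 0.4], [0.8, 0.4], [0.3, -0.0], [-0.0, -1.8]]
```

Call:
drive_tool(linear=[[1,2,0],[0,0,0],[0,0,0],[0,0,0],[0,0,0]], rot=[[-0.4,-0.4,0],[0,0,0],[0,0,0],[0,0,0],[0,0,0]], hand=[0,0,0,0,0])

```text
t: 15.97
tcp_pos: [0.5069, -0.4272, 0.1884]
tool_rot: [0.669, 0.743, 0.001, -0.004]
force: [0.6, -0.9, -0.1]
finger_gap: -0.004
```

```bash
python3 -c "
from h import *
plan((.508,-.4293,.175),6)"
```

```text
t 15.97 tcp [ 0.5069 -0.4272  0.1884] yaw 6.03 z [-0.0045  0.0067 -1.    ] F [ 0.6 -0.9 -0.1] gap -0.3
lin mm [-2.3  0.9 13.3] rot deg [-0.22 -0.41  0.03] with target axes lin [-2.2  0.9 13.4]
```

Call:
drive_tool(linear=[[-2,5,3],[0,0,3],[0,0,3],[0,0,2],[0,0,2],[0,0,0]], rot=[[-0.2,-0.4,0],[0,0,0],[0,0,0],[0,0,0],[0,0,0],[0,0,0]], hand=[0,0,0,0,0,0])

```text
t: 16.47
tcp_pos: [0.5128, -0.4288, 0.1733]
tool_rot: [0.669, 0.743, -0.0, 0.0]
force: [-0.3, 0.5, 0.7]
finger_gap: -0.001
```

Call:
drive_tool(linear=[[0,0,1],[0,0,1]], rot=[[0,0,0],[0,0,0]], hand=[0,0])

```text
t: 16.63
tcp_pos: [0.5133, -0.4294, 0.1729]
tool_rot: [0.669, 0.743, -0.0, 0.001]
force: [-0.3, 1.0, 5.7]
finger_gap: 0.003
```

Call:
drive_tool(linear=[[0,0,1],[0,0,1]], rot=[[0,0,0],[0,0,0]], hand=[0,0])

```text
t: 16.8
tcp_pos: [0.5135, -0.4295, 0.1729]
tool_rot: [0.669, 0.743, -0.0, 0.002]
force: [-1.1, 0.8, 4.7]
finger_gap: -0.002
```

Touching the top at z=0.173 (pack_middle ≈0.060). Pressing harder in small steps.

Call:
drive_tool(linear=[[0,0,2],[0,0,2]], rot=[[0,0,0],[0,0,0]], hand=[0,0])

```text
t: 16.97
tcp_pos: [0.5137, -0.4299, 0.1715]
tool_rot: [0.669, 0.743, -0.0, 0.003]
force: [-1.5, 1.9, 6.9]
finger_gap: 0.001
```

Call:
drive_tool(linear=[[0,0,2.5],[0,0,2.5]], rot=[[0,0,0],[0,0,0]], hand=[0,0])

```text
t: 17.13
tcp_pos: [0.5141, -0.4302, 0.1696]
tool_rot: [0.669, 0.743, -0.001, 0.004]
force: [-0.9, 1.1, 7.8]
finger_gap: -0.002
```

Call:
drive_tool(linear=[[0,-0.5,2.5],[0,0,2.5]], rot=[[0.2,0.3,0],[0,0,0]], hand=[0,0])

```text
t: 17.3
tcp_pos: [0.5141, -0.4305, 0.1678]
tool_rot: [0.669, 0.743, -0.0, 0.002]
force: [-1.9, 1.7, 7.9]
finger_gap: -0.005
```

Call:
drive_tool(linear=[[0,0,2.5],[0,0,2.5]], rot=[[0,0,0],[0,0,0]], hand=[0,0])

```text
t: 17.47
tcp_pos: [0.5148, -0.4308, 0.167]
tool_rot: [0.669, 0.743, 0.0, 0.003]
force: [-1.4, 2.0, 15.5]
finger_gap: 0.001
```

Call:
drive_tool(linear=[[0,0,2.5],[0,0,2.5]], rot=[[0,0,0],[0,0,0]], hand=[0,0])

```text
t: 17.63
tcp_pos: [0.5157, -0.4308, 0.1672]
tool_rot: [0.669, 0.743, 0.0, 0.005]
force: [-1.6, 4.0, 10.5]
finger_gap: 0.003
```

Went down 6 mm against the 6-8 N contact spring and then stiffened at z=0.167. Backing off and re-touching to see whether it stays down.

Call:
drive_tool(linear=[[0,-2,-4],[0,-1,-4],[0,0,-2],[0,0,0],[0,0,0]], rot=[[0.3,0.6,0],[0,0,0],[0,0,0],[0,0,0],[0,0,0]], hand=[0,0,0,0,0])

```text
t: 18.05
tcp_pos: [0.5127, -0.4313, 0.179]
tool_rot: [0.669, 0.743, 0.002, 0.0]
force: [0.9, -1.2, -0.2]
finger_gap: 0.005
```

Call:
drive_tool(linear=[[0,0,2],[0,0,2],[0,0,0]], rot=[[0,0,0],[0,0,0],[0,0,0]], hand=[0,0,0])

```text
t: 18.3
tcp_pos: [0.5124, -0.4311, 0.1735]
tool_rot: [0.669, 0.743, 0.002, -0.0]
force: [-0.9, -0.5, 0.0]
finger_gap: 0.003
```

Call:
drive_tool(linear=[[0,0,1],[0,0,1]], rot=[[0,0,0],[0,0,0]], hand=[0,0])

```text
t: 18.47
tcp_pos: [0.5123, -0.4308, 0.1705]
tool_rot: [0.669, 0.743, 0.002, -0.001]
force: [-0.1, 0.2, -0.3]
finger_gap: -0.002
```

Call:
drive_tool(linear=[[0,0,1],[0,0,1]], rot=[[0,0,0],[0,0,0]], hand=[0,0])

```text
t: 18.63
tcp_pos: [0.5127, -0.4313, 0.1686]
tool_rot: [0.669, 0.743, 0.002, -0.0]
force: [1.0, 0.4, 6.9]
finger_gap: 0.001
```

Contact is now at 0.169, against 0.173 before, and 1.5-2 mm above the stop: the latched height. Retreating and taking a last look.

Call:
drive_tool(linear=[[0,0,-6],[0,0,-20],[0,0,-25],[0,0,-25],[-15,0,-10],[-15,0,0],[-15,0,0],[0,0,0],[0,0,0]], rot=[[0,0,0],[0,0,0],[0,0,0],[0,0,0],[0,0,0],[0,0,0],[0,0,0],[0,0,0],[0,0,0]], hand=[0,0,0,0,0,0,0,0,0])

```text
t: 19.38
tcp_pos: [0.5168, -0.4758, 0.2603]
tool_rot: [0.668, 0.744, 0.002, -0.002]
force: [0.6, -0.1, 0.0]
finger_gap: -0.002
```

```bash
python3 - <<'E'
from h import *
s,T=state();p=snap('wrist');t=snap('top')
A=cv2.resize(p,(500,375));
B=cv2.resize(t[140:280,140:340],(300,210))
C=np.zeros((600,800,3),np.uint8);C[:375,:500]=A;C[:210,500:]=B
C[380:600,:400]=cv2.resize(p[40:180,160:415],(400,220),interpolation=cv2.INTER_CUBIC)
sc=snap('scene');C[380:600,400:]=cv2.resize(sc[180:290,200:400],(400,220),interpolation=cv2.INTER_CUBIC)
cv2.imwrite('pics/w9.png',C[:,:,::-1])
E
```

```text
t 19.38 tcp [ 0.5168 -0.4758  0.2603] yaw 6.11 z [-3.0e-04  5.6e-03 -1.0e+00] F [ 0.6 -0.1  0. ] gap -0.1
```

View pics/w9.png

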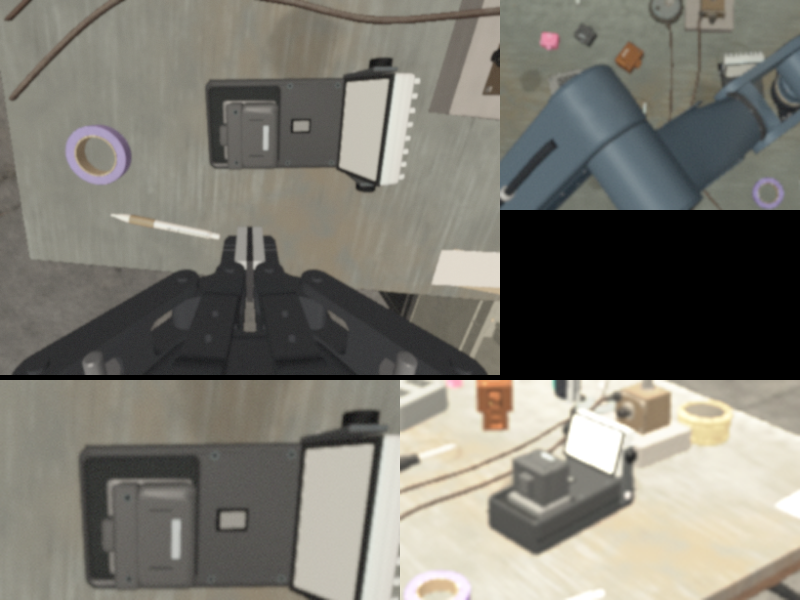

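The pack stands upright in the light (lower left crop, about (152,535)) with the tab out on the front side at (108,533). Nothing else has moved in the views, and the robot is clear.

```bash
python3 -c "
from station import order
print(order.sign_off())"
```

```text
the job is handed in; nothing more can be done
None
```

The battery pack is out of the charger and fitted in the work light, tab at the front, and the job is handed in at about 19.5 s on the robot's clock. I judge it latched from the touch checks below; no sensor reads the latch directly.

- **Removal:** I gripped the pack across tab and back, and it came free under a straight lift with no pull on the charger beyond its own weight of about 3 N.
- **Insertion:** I pushed it down to the stop with at most about 20 N. When I let go, it rose a few millimetres and leaned slightly, so it had not latched.
- **Latching:** I then pressed on the top with the fingers shut. The pack went down 6 mm against the contact spring and stopped hard at about 15 N.
- **Last checks:**
    - Touched again, the top was 4 mm lower than when unlatched and 1.5–2 mm above the stop, which is the latched height within my accuracy.
    - The last pictures show the tab out on the front side and the pack upright. The robot was clear, with the wrist force near zero.
- **Less certain:**
    - The pack heights I worked out from the grip disagreed by about 3–5 mm with those from touching the top, so I relied on the touch readings.
    - The arm hid part of the last overhead view. What could be seen had not moved, but I could not check the screwdriver and tin fully.

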